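Switch the microscope base to darkfield and light the lamp

TASK

Set up the stereo microscope's wide base for darkfield: push its upright selector lever away from you, past the first click, all the way home at its second stop. Then, and not before, press the round lamp button on the same deck fully down and let it come back up. Leave the dimmer knob, the flask on the stage, the vial and the jar as they are.

Things in the scene. Friction and masses are not known exactly. Their poses are not given: they have to be found in the camera images.
- stand: Fixed white base of a stereo microscope, 280 x 420 x 55 mm (its x, y, z); origin at the centre of its underside, on the table. Its -x side is the user's side, roughly facing the robot; +y is left seen from there; z up. The flat deck is 55 mm above the origin. Its left half (y > 0) carries the controls, its right half the stage, with the microscope head above.
- head (a point): Centre of the fixed microscope head, 280 mm above the table, at x -20, y -100 mm on the stand. Keep clear: with eyepieces, column and focus wheels it fills x -135 to 140 mm and y -175 to -25 mm on the stand, up to 380 mm above the table.
- selector (a joint): Travel of the selector lever in m along the stand's +x (away from the user's side): 0 at the rest stop, 0.030 at the first click, 0.060 at the second stop. A sprung ball holds it in each of the three: about 6 to 7 N to push out of either of the first two. Let go part-way, it snaps to the nearest of them, or sticks if left near half-way (0.011-0.019, 0.041-0.049).
- selector_paddle (a point): Centre of the lever's black upright paddle, moving with it: 12 mm thick along the stand's x (the travel), 32 mm wide along y, 32 mm high; centre 32 mm, lower edge 16 mm above the deck, on a 7 mm steel stem. At rest it is at x -45, y 80 mm on the stand, in a slot plate with three ticks: rest, click and second stop.
- lamp (a joint): Travel of the lamp button in m: 0 up, 0.006 fully down; a spring brings it back. Fully down takes about 5 N.
- lamp_top (a point): Centre of the top of the lamp button: flat plain metal disc 28 mm across, 18 mm above the deck, in a low round black housing 44 mm across; pressed straight down. It is on the left half of the deck, at y about 165 mm on the stand and x about -50 or +50 mm; the dimmer knob is at the other of these two places.
- dimmer (a joint): Turn of the dimmer knob in rad, 0 at the start; to be left alone.
- dimmer_grip (a point): Dimmer knob, black, with a raised bar grip, 36 mm across, on a grey base; this point is on its axis at grip height.
- flask: Loose clear culture flask with a blue cap, lying on the stage under the head, about 90 x 42 x 22 mm; origin at the centre of its underside. Leave alone.
- vial: Loose small amber vial with white cap standing on the deck between the stage and the lever, 24 mm across, 55 mm high; origin at the centre of its underside. Leave alone.
- jar: Loose glass jar with white lid standing on the table to the left of the base, 60 mm across, 85 mm high; origin at the centre of its underside. Leave alone.

How it is judged (in metres and radians):
On the way, in this order (a step that is already met when the one before it is completed fails the run):
1. the selector lever is home at its second stop (value of joint selector above 0.057 m), for 0.2 s.
2. the lamp button is pressed fully down (value of joint lamp above 0.0045 m and value of joint selector above 0.057 m), for 0.1 s.
At the end, for the whole second after the job is handed in: The selector lever rests at its second stop (travel over 57 of 60 mm), the lamp button has been pressed (over 4.5 of 6 mm) after that and is up again (under 1.5 mm), the dimmer is turned by less than 0.2 rad, and flask, vial and jar stand within 15 mm of where they were, vial and jar upright (value of joint selector above 0.057 m and velocity of joint selector below 0.005 m/s and value of joint lamp below 0.0015 m and value of joint dimmer below 0.2 rad and distance of each of flask, vial, jar from where it was at the start of the episode below 0.015 m and angle between each of vial, jar's own z axis and vertical below 0.2 rad); the robot touches nothing.
It fails at once if the lamp button is pressed before the lever is at its second stop (value of joint lamp above 0.003 m and value of joint selector below 0.055 m).
It fails at once if the dimmer knob is turned (value of joint dimmer above 0.2 rad).
It fails at once if the flask is moved or lifted (distance of flask from where it was at the start of the episode above 0.015 m).
It fails at once if the vial is moved, lifted or tipped (distance of vial from where it was at the start of the episode above 0.015 m or angle between vial's own z axis and vertical above 0.3 rad).
It fails at once if the jar is moved, lifted or tipped (distance of jar from where it was at the start of the episode above 0.015 m or angle between jar's own z axis and vertical above 0.3 rad).
It also fails if it takes over 43 s, if anything falls off the work surface, if the arm or the gripper's body presses on something with over 40 N, if the wrist force passes 120 N, or if a joint passes its speed limit or range.

ROBOT

A 6-joint arm with a two-finger parallel gripper is mounted at the origin on the work surface. World frame = base frame: x ahead of the robot, y to its left, z up, the work surface at z = 0. Lengths are in mm, angles in rad, forces in N, time in s.
With the tool pointing down it reaches from about 350 to 925 mm from the base axis. Payload 6.4 kg.
Tool frame: the origin (TCP) lies between the finger pads; the fingertips stand 22 mm ahead of it and the grasp point (between the pads) lies 3 mm ahead of it; z points along the fingers, y is the line along which they close (so a half turn about z gives the same grasp; the last joint's range is limited). The gripper opens to 85 mm and grips with 20 to 120 N. Pads are 22 mm wide; open, the fingers measure 114 mm over their backs; the gripper's body (76 mm by 85 mm) begins 54 mm behind the grasp point. The pads swing forward as they close: fully open they stand 13 mm farther back than shut.
Start: joints at [-1.43, 0.245, 1.558, -0, 1.339, -0.174], TCP at [201.262, -618.068, 225.29] pointing down, gripper open.
Joint ranges: [-3.13, 3.13], [-1.02, 2.26], [0.13, 2.54], [-0.95, 4.09], [0.21, 2.88], [-2.74, 2.74]. Speed limits (rad/s): [2.57, 2.57, 3.14, 3.14, 3.14, 3.14].

INTERFACE

Orientations are given as a unit quaternion [x, y, z, w].
In Python, from station import manip gives the robot as it stands.
- The arm moves only by the tool apply_moves, never from a script. Its argument "deltas" is one flat list of numbers, 7 for each row, row after row: the shift along the tool's x, y, z in m, then the turn, a rotation vector about the tool's x, y, z in units of 6 degrees (1.0 is 6 degrees), then the closure in counts, from 0 (fully open) to 255 (shut). In form: [tx, ty, tz, wx, wy, wz, claw, tx, ty, tz, wx, wy, wz, claw, ...]. A call has exactly 10 rows; each row is the pose to reach, as a shift and turn from the pose commanded when the call began, along the tool's axes at that moment; what a row does not reach only later rows make up. A row lasts 1/12 s, in which the tool goes at most 41.7 mm and 7.16 degrees, less where a joint would pass 70% of its speed; a pose out of reach is approached as far as the arm can. A call with a gripper value outside its range is refused whole. The fingers move at their own pace and stop on an object; "force" is the grip in N (left out, the last holds). Time passes only in rows, so rows that repeat a pose let the fingers close, or fill a call up. It gives the time, the measured TCP pose, the force, the opening and the grip force at its end, in the units of the state.
- manip.sense(): the state, without advancing time (a new reading comes with each control period).
- manip.get_image(name): name is "scene" or "top"; returns the picture (420x560x3 uint8, blue, green, red); there is no depth.
- manip.get_calibration(name): a dict with "intrinsics" (3x3 intrinsics, pixels), "camera_from_world" (4x4, takes a point from world to camera coordinates). Camera axes: x right, y down, z forward; pixel columns grow to the right and rows downward; lengths in mm; the calibration is good to about 2 mm. A picture is of the moment at which its call begins. get_calibration takes no time and is no camera call.
- manip.finish_job(): hands the job in; it is judged then, once.
The state is a dict: "time": time; "qpos": joint angles; "dq": joint speeds; "tau": joint torques, N m; "tool_pos": TCP position; "tool_rot": TCP orientation; "contact_force": force on the tool from outside, world axes, zero at the start; "torque": the same for the moment, N m; "grip_width": finger opening in mm; "grip_force": force on a finger pad.
Only numpy, scipy, OpenCV 4.12 (cv2) and the standard library are available. Lean on these libraries where they do the work, as an engineer would, in place of code of your own. Each camera call takes 0.05 s, during which the arm holds its last target. There are 200 camera calls.

## Working session

There is one attempt and no reset: what is moved stays moved. The work goes in short steps, Python scripts to look and compute and a tool call to move; the robot and the scene stay as the last step left them, time stands still between calls to the robot, and variables do not carry over. Pictures are saved under pics/ and viewed, at most 10 in all, crops included, and the job is handed in when it is done.

Besides the shell and the picture viewer there is one more tool, called as name(argument=value, ...) on one line, values as JSON. apply_moves: Moves the arm, as the interface text tells. Its arguments: {"type":"object","properties":{"deltas":{"type":"array","items":{"type":"number"}},"force":{"type":"number"}},"required":["deltas"]}

```bash
mkdir -p pics; python3 - <<'E'
from station import manip
import cv2
for n in("scene","top"):
    cv2.imwrite(f"pics/{n}0.png",manip.get_image(n))
    c=manip.get_calibration(n);print(c)
s=manip.sense();print(s['time'],s['tool_pos'],s['tool_rot'],s['grip_width'])
E
```

```text
{'intrinsics': array([[429.52717511,   0.        , 292.35888838],
       [  0.        , 429.52717511, 208.6806072 ],
       [  0.        ,   0.        ,   1.        ]]), 'camera_from_world': array([[-8.45020838e-01,  5.34586849e-01,  1.25173743e-02,
         3.97508775e+02],
       [ 3.83785594e-01,  6.22617358e-01, -6.81950323e-01,
        -1.72304858e+02],
       [-3.72355209e-01, -5.71458245e-01, -7.31291373e-01,
         1.31771647e+03],
       [ 0.00000000e+00,  0.00000000e+00,  0.00000000e+00,
         1.00000000e+00]])}
{'intrinsics': array([[399.45246493,   0.        , 276.71082809],
       [  0.        , 399.45246493, 214.24637929],
       [  0.        ,   0.        ,   1.        ]]), 'camera_from_world': array([[-2.58911581e-02, -9.99655812e-01, -4.23146754e-03,
         1.05945236e+02],
       [-9.85458987e-01,  2.62340659e-02, -1.67876020e-01,
         5.88328091e+02],
       [ 1.67929248e-01, -1.76566868e-04, -9.85799035e-01,
         9.85340389e+02],
       [ 0.00000000e+00,  0.00000000e+00,  0.00000000e+00,
         1.00000000e+00]])}
0.1 [ 201.19358314 -617.54312571  224.28730904] [ 9.87634900e-01  1.56769052e-01  1.50187243e-05 -8.76550539e-04] 85.56839753860747
```

View pics/scene0.png

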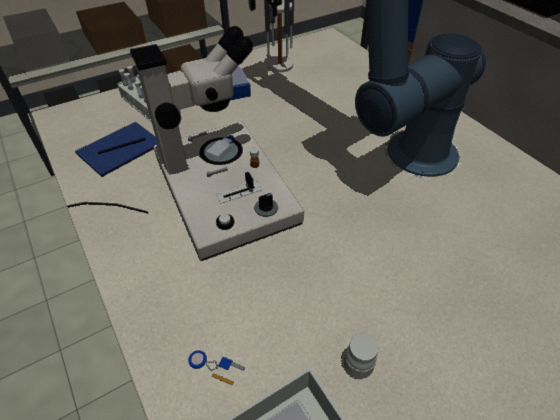

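View pics/top0.png

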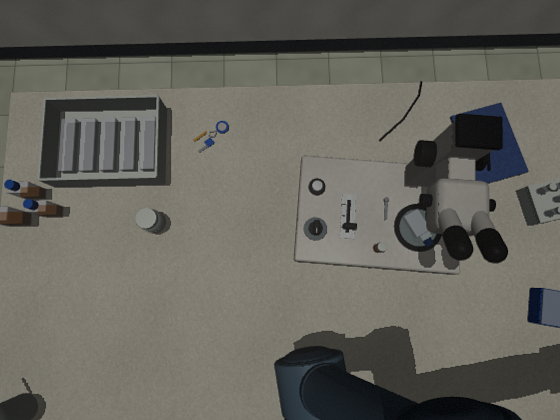

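The lamp is the far button: in the top view it is at about (317,186), the dimmer at (315,229) and the lever paddle at about (349,226). The deck corners are near (302,157), (295,261) and (458,273). I'll zoom in on both views.

```bash
python3 - <<'E'
import cv2
a=cv2.imread("pics/top0.png")[145:285,285:475]; b=cv2.imread("pics/scene0.png")[130:260,155:315]
f=lambda i,k:cv2.convertScaleAbs(cv2.resize(i,None,fx=k,fy=k,interpolation=cv2.INTER_CUBIC),alpha=1.5)
cv2.imwrite("pics/topc.png",f(a,4));cv2.imwrite("pics/scenec.png",f(b,4.5))
E
```

```text
(no output)
```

View pics/topc.png

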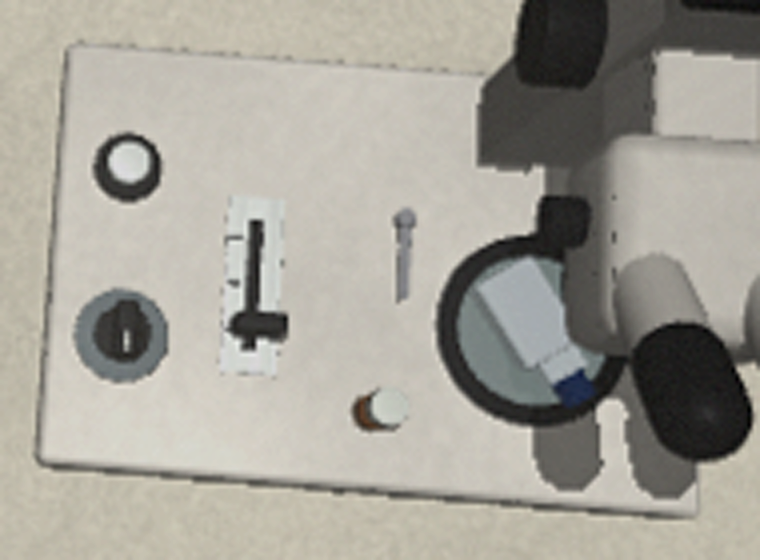

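View pics/scenec.png

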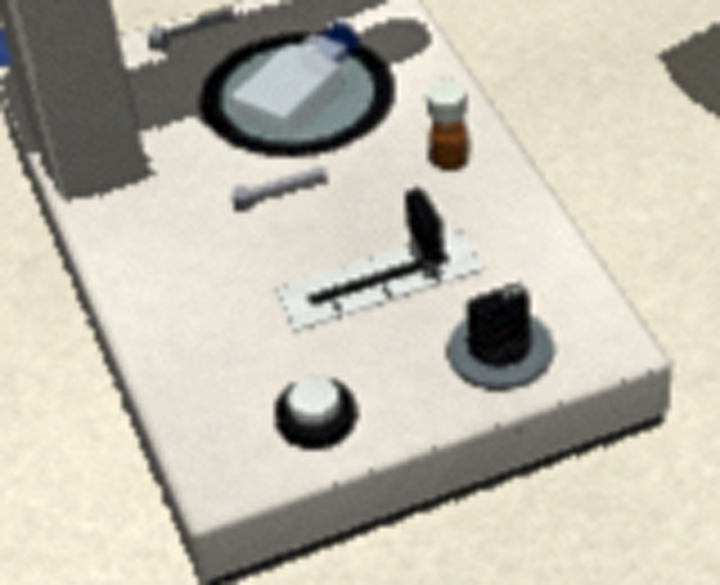

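The zoomed top crop shows the deck corners at (68,45), (40,460) and (697,515), with the lamp disc at (128,160) and the paddle's top at (260,324). The vial cap is at (389,408) and the dimmer at (124,330). The zoomed scene crop confirms the lamp disc at (315,398) and two deck corners at (193,533) and (668,368).

```bash
cat > h.py <<'E'
import numpy as np
from station import manip
from scipy.spatial.transform import Rotation as R
def ray(n,uv,z):
    c=manip.get_calibration(n);K=c['intrinsics'];T=c['camera_from_world'];A=T[:3,:3]
    d=A.T@np.linalg.solve(K,[*uv,1]);o=-A.T@T[:3,3]
    return o+d*(z-o[2])/d[2]
E
python3 - <<'E'
from h import *
t=lambda u,v:((u+.5)/4+285-.5,(v+.5)/4+145-.5)
s=lambda u,v:((u+.5)/4.5+155-.5,(v+.5)/4.5+130-.5)
P={}
for k,n,f,uv,z in [("TL","top",t,(68,45),55),("BL","top",t,(40,460),55),("BR","top",t,(697,515),55),("lamp","top",t,(128,160),73),("hous","top",t,(127,167),62),("pad","top",t,(260,323),103),("slot0","top",t,(257,222),55),("slot1","top",t,(248,348),55),("vial","top",t,(389,408),110),("dim","top",t,(122,335),60),
 ("TLs","scene",s,(193,533),55),("BLs","scene",s,(668,368),55),("lamps","scene",s,(315,395),73)]:
    P[k]=ray(n,f(*uv),z);print(k,P[k].round(1))
v=P["BL"]-P["BR"];yaw=np.arctan2(-v[0],v[1]);x=P["TL"]-P["BL"];y2=np.arctan2(x[1],x[0])
print(np.linalg.norm(v),np.linalg.norm(x),yaw,y2)
w=(yaw*3+y2*2)/5
o0=(P["TL"]+P["BR"])[:2]/2
M=lambda w:np.array([[np.cos(w),-np.sin(w)],[np.sin(w),np.cos(w)]])
print(w,o0)
for k in P: print(k,(M(w).T@(P[k][:2]-o0)).round(1))
st=manip.sense();Rt=R.from_quat(st['tool_rot']);print(Rt.as_matrix().round(3))
E
```

```text
TL [744.8  20.6  55. ]
BL [472.4  48.2  55. ]
BR [ 427.3 -362.9   55. ]
lamp [661.3 -13.9  73. ]
hous [659.3 -14.2  62. ]
pad [549.6 -86.9 103. ]
slot0 [622.2 -97.5  55. ]
slot1 [540.2 -87.2  55. ]
vial [ 495.  -160.1  110. ]
dim [550.1  -6.5  60. ]
TLs [744.1  23.6  55. ]
BLs [474.7  55.2  55. ]
lamps [654.9 -13.5  73. ]
413.5044574211013 273.7617292317886 -0.10931027233949632 -0.10106798869151487
-0.10601335888030375 [ 586.06673366 -171.14733364]
TL [137.6 207.4]
BL [-136.2  206.1]
BR [-137.6 -207.4]
lamp [ 58.2 164.4]
hous [ 56.3 163.9]
pad [-45.2  79.9]
slot0 [28.1 77. ]
slot1 [-54.5  78.7]
vial [-91.7   1.3]
dim [-53.2 159.9]
TLs [136.5 210.4]
BLs [-134.7  213.3]
lamps [ 51.7 164.1]
[[ 0.951  0.31  -0.   ]
 [ 0.31  -0.951  0.002]
 [ 0.    -0.002 -1.   ]]
```

apply_moves(deltas=[0.015,-0.022,0,0,0,-0.55,255,0.03,-0.045,0,0,0,-1.1,255,0.045,-0.067,0,0,0,-1.65,255,0.06,-0.09,0,0,0,-2.2,255,0.075,-0.112,0,0,0,-2.75,255,0.09,-0.134,0,0,0,-3.3,255,0.105,-0.156,0,0,0,-3.85,255,0.12,-0.178,0,0,0,-4.4,255,0.135,-0.2,0,0,0,-4.95,255,0.151,-0.223,0,0,0,-5.5,255])

```text
time: 0.93
tool_pos: [275.8, -357.8, 224.8]
tool_rot: [0.902, 0.432, 0.0, -0.0]
contact_force: [2.0, -0.0, 0.1]
grip_width: 0.2
grip_force: 0.0
```

```bash
cat >> h.py <<'E'
W=-0.106;O=np.array([586.07,-171.15])
def plan(sx,sy,z):
    "tool-frame shift (mm) and turn (units) to stand-frame x,y and world z of the TCP, tool y along stand x"
    st=manip.sense();Rt=R.from_quat(st['tool_rot']);c,s=np.cos(W),np.sin(W)
    M=np.array([[c,-s],[s,c]]);p=np.append(O+M@[sx,sy],z)
    G=R.from_matrix(np.array([[-s,c,0],[c,s,0],[0,0,-1]]).T*1.0) if False else R.from_matrix(np.column_stack([[-s,c,0],[c,s,0],[0,0,-1]]))
    q=np.array(st['tool_pos']);l=M.T@(q[:2]-O)
    print('t',round(st['time'],2),'stand',l.round(1),'z',q[2].round(1),'F',np.round(st['contact_force'],1),'w',round(st['grip_width'],1),'q',np.round(st['qpos'],2))
    print('target',p.round(1),'shift',Rt.inv().apply(p-q).round(1),'turn',(np.degrees((Rt.inv()*G).as_rotvec())/6).round(2))
E
sed -i 's/G=R.from_matrix(np.array.*else /G=/' h.py
python3 - <<'E'
from h import *
plan(-220,95,225)
E
```

```text
t 0.93 stand [-288.8 -218.5] z 224.8 F [ 2.  -0.   0.1] w 0.2 q [-1.17 -0.24  2.05  0.    1.34 -0.49]
target [377.4 -53.4 225. ] shift [ 300.8 -111.8   -0. ] turn [-0.   -0.01 -5.46]
```

apply_moves(deltas=[0.03,-0.011,0,0,0,-0.55,255,0.06,-0.022,0,0,0,-1.1,255,0.09,-0.033,0,0,0,-1.65,255,0.12,-0.045,0,0,0,-2.2,255,0.15,-0.056,0,0,0,-2.75,255,0.18,-0.067,0,0,0,-3.3,255,0.21,-0.078,0,0,0,-3.85,255,0.24,-0.089,0,0,0,-4.4,255,0.27,-0.1,0,0,0,-4.95,255,0.3,-0.112,0,0,0,-5.47,255])

```text
time: 1.77
tool_pos: [377.4, -54.0, 225.1]
tool_rot: [0.743, 0.669, 0.0, 0.0]
contact_force: [0.9, -0.5, 0.5]
grip_width: -0.0
grip_force: 0.0
```

```bash
python3 - <<'E'
from h import *
import cv2
plan(-90,80,150)
cv2.imwrite("pics/m1.png",np.hstack([cv2.resize(manip.get_image(n),(400,300)) for n in("scene","top")]))
E
```

```text
t 1.77 stand [-219.9   94.5] z 225.1 F [ 0.9 -0.5  0.5] w -0.0 q [-0.44 -0.45  2.2  -0.    1.39 -0.34]
target [505.  -82.1 150. ] shift [-14.6 129.9  75.1] turn [0.   0.   0.01]
```

View pics/m1.png

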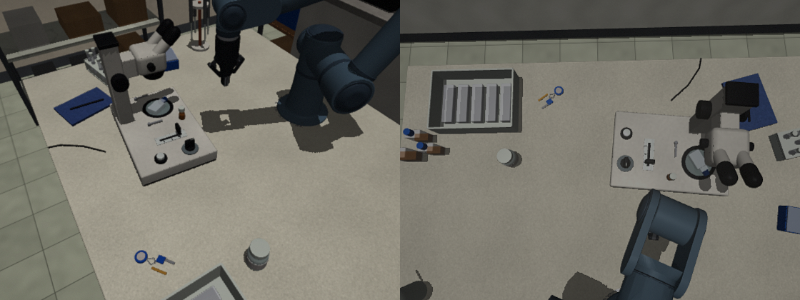

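The composite (scene left, top right) shows the gripper on the user's side, clear of everything. The forearm runs to the right of the tool, so near the lever it would come close to the head. I'll tilt the fingers 30° forward so that the wrist stays behind the head.

```bash
sed -i 's/def plan(sx,sy,z):/def plan(sx,sy,z,tilt=0):/; s/^    q=np.array/    G=G*R.from_euler("x",-tilt,degrees=True)\n    q=np.array/' h.py
python3 - <<'E'
from h import *
plan(-110,82,160,30)
t=lambda u,v:((u+.5)/4+285-.5,(v+.5)/4+145-.5)
c,s=np.cos(W),np.sin(W);M=np.array([[c,-s],[s,c]])
for n,uv,z in [("eyeL",(636,390),370),("eyebot",(700,460),360),("bodyL",(575,330),300),("wheel",(540,220),260)]:
    print(n,(M.T@(ray("top",t(*uv),z)[:2]-O)).round())
E
```

```text
t 1.87 stand [-219.9   96.4] z 224.9 F [ 0.6 -0.8  0.6] w 0.2 q [-0.44 -0.45  2.2   0.    1.39 -0.34]
target [485.4 -78.  160. ] shift [-15.2 109.8  64.8] turn [-5.   -0.03  0.06]
eyeL [-103.  -41.]
eyebot [-131.  -74.]
bodyL [-67. -40.]
wheel [ -4. -35.]
```

apply_moves(deltas=[-0.002,0.011,0.006,-0.5,0,0,255,-0.003,0.022,0.013,-1,0,0,255,-0.005,0.033,0.02,-1.5,0,0,255,-0.006,0.044,0.026,-2,0,0,255,-0.008,0.055,0.032,-2.5,0,0,255,-0.009,0.066,0.039,-3,0,0,255,-0.01,0.077,0.045,-3.5,0,0,255,-0.012,0.088,0.052,-4,0,0,255,-0.014,0.1,0.058,-4.5,0,0,255,-0.015,0.11,0.065,-5,0,0,255])

```text
time: 2.7
tool_pos: [485.5, -83.3, 160.1]
tool_rot: [0.719, 0.645, 0.173, 0.194]
contact_force: [-0.3, 1.3, -1.5]
grip_width: -0.1
grip_force: 0.0
```

```bash
python3 - <<'E'
from h import *
import cv2
plan(-90,82,97,30)
a=manip.get_image("scene")[:260,130:480];b=manip.get_image("top")[140:400,250:510]
cv2.imwrite("pics/m2.png",np.hstack([cv2.resize(a,None,fx=1.3,fy=1.3),cv2.resize(b,None,fx=1.3,fy=1.3)]))
E
```

```text
t 2.7 stand [-109.3   76.7] z 160.1 F [-0.3  1.3 -1.5] w -0.1 q [-0.51 -0.38  2.34  0.3   0.71 -0.58]
target [505.3 -80.1  97. ] shift [  5.4 -15.   64.3] turn [ 0.03  0.02 -0.02]
```

View pics/m2.png

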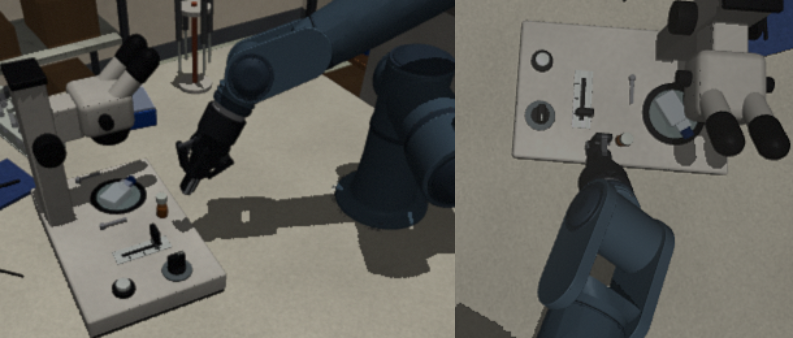

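The arm, head and vial are well clear. In the top half the fingertip is at about (600,138), behind the paddle. I'll descend behind the paddle.

apply_moves(deltas=[0.001,-0.003,0.009,0,0,0,255,0.002,-0.005,0.018,0,0,0,255,0.003,-0.007,0.027,0,0,0,255,0.004,-0.009,0.036,0,0,0,255,0.005,-0.011,0.045,0,0,0,255,0.005,-0.013,0.054,0,0,0,255,0.005,-0.015,0.06,0,0,0,255,0.005,-0.015,0.064,0,0,0,255,0.005,-0.015,0.064,0,0,0,255,0.005,-0.015,0.064,0,0,0,255])

```text
time: 3.63
tool_pos: [504.7, -79.5, 97.6]
tool_rot: [0.719, 0.645, 0.173, 0.193]
contact_force: [0.7, -0.4, -0.4]
grip_width: 0.1
grip_force: 0.0
```

```bash
python3 - <<'E'
from h import *
plan(-45,82,97,30)
plan(-15,82,97,30)
E
```

```text
t 3.63 stand [-90.6  82.5] z 97.6 F [ 0.7 -0.4 -0.4] w 0.1 q [-0.47 -0.19  2.33  0.36  0.53 -0.63]
target [550.  -84.8  97. ] shift [-0.5 39.2 23.4] turn [-0.    0.01 -0.01]
t 3.63 stand [-90.6  82.5] z 97.6 F [ 0.7 -0.4 -0.4] w 0.1 q [-0.47 -0.19  2.33  0.36  0.53 -0.63]
target [579.8 -88.   97. ] shift [-0.4 65.2 38.4] turn [-0.    0.01 -0.01]
```

apply_moves(deltas=[0,0.006,0.0035,0,0,0,255,0,0.012,0.007,0,0,0,255,0,0.018,0.0105,0,0,0,255,0,0.024,0.014,0,0,0,255,0,0.03,0.0175,0,0,0,255,0,0.036,0.021,0,0,0,255,0,0.042,0.0245,0,0,0,255,0,0.048,0.028,0,0,0,255,0,0.054,0.0315,0,0,0,255,0,0.06,0.035,0,0,0,255])

```text
time: 4.47
tool_pos: [574.5, -86.9, 97.1]
tool_rot: [0.719, 0.645, 0.173, 0.193]
contact_force: [-0.7, -0.1, -0.2]
grip_width: 0.1
grip_force: 0.0
```

```bash
python3 - <<'E'
from h import *
plan(-15,82,97,30)
import cv2
a=manip.get_image("scene")[110:260,150:320];b=manip.get_image("top")[145:285,285:435]
cv2.imwrite("pics/m3.png",np.hstack([cv2.resize(a,(400,353)),cv2.resize(b,(378,353))]))
E
```

```text
t 4.47 stand [-20.5  82.6] z 97.1 F [-0.7 -0.1 -0.2] w 0.1 q [-0.41  0.    2.16  0.32  0.5  -0.55]
target [579.8 -88.   97. ] shift [-0.6  4.7  2.8] turn [ 0.    0.01 -0.01]
```

View pics/m3.png

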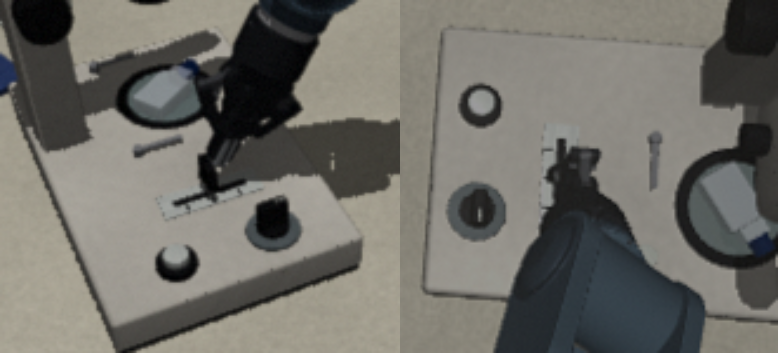

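The paddle has moved, and its stem at (208,185) in the scene crop is around mid-slot. I'll keep pushing gently.

apply_moves(deltas=[0,0.002,0.0012,0,0,0,255,0,0.004,0.0023,0,0,0,255,0,0.006,0.0035,0,0,0,255,0,0.008,0.0046,0,0,0,255,0,0.01,0.0058,0,0,0,255,0,0.012,0.007,0,0,0,255,0,0.013,0.0075,0,0,0,255,0,0.013,0.0075,0,0,0,255,0,0.013,0.0075,0,0,0,255,0,0.013,0.0075,0,0,0,255])

```text
time: 5.4
tool_pos: [588.7, -88.4, 97.2]
tool_rot: [0.719, 0.645, 0.173, 0.193]
contact_force: [-0.8, -0.7, 0.3]
grip_width: -0.4
grip_force: 0.0
```

apply_moves(deltas=[0,0.001,0.0006,0,0,0,255,0,0.002,0.0012,0,0,0,255,0,0.003,0.0017,0,0,0,255,0,0.004,0.0023,0,0,0,255,0,0.005,0.0029,0,0,0,255,0,0.006,0.0035,0,0,0,255,0,0.007,0.004,0,0,0,255,0,0.007,0.004,0,0,0,255,0,0.007,0.004,0,0,0,255,0,0.007,0.004,0,0,0,255])

```text
time: 6.23
tool_pos: [596.5, -89.2, 97.1]
tool_rot: [0.719, 0.645, 0.173, 0.193]
contact_force: [-0.5, 0.3, 0.5]
grip_width: 0.3
grip_force: 0.0
```

```bash
python3 - <<'E'
from h import *
plan(-15,82,97,30)
import cv2
a=manip.get_image("scene")[150:230,180:280];b=manip.get_image("top")[175:255,310:410]
cv2.imwrite("pics/m4.png",np.hstack([cv2.resize(a,(400,320)),cv2.resize(b,(400,320))]))
E
```

```text
t 6.23 stand [ 1.7 82.6] z 97.1 F [-0.5  0.3  0.5] w 0.3 q [-0.4   0.05  2.1   0.31  0.5  -0.53]
target [579.8 -88.   97. ] shift [ -0.6 -14.5  -8.3] turn [-0.    0.01 -0.01]
```

View pics/m4.png

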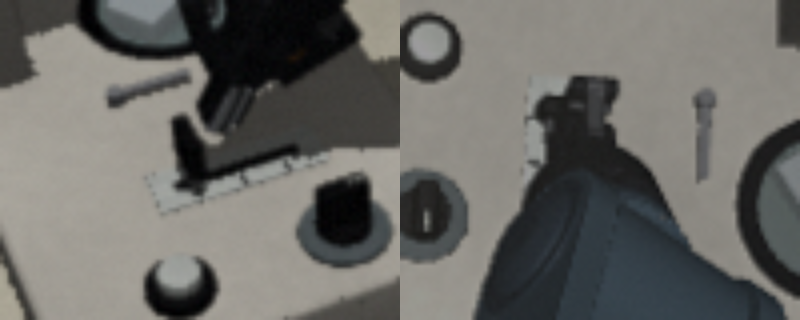

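```bash
python3 - <<'E'
from h import *
c,s=np.cos(W),np.sin(W);M=np.array([[c,-s],[s,c]])
def proj(n,p):
    C=manip.get_calibration(n);q=C['camera_from_world']@[*(O+M@p[:2]),p[2],1];q=C['intrinsics']@q[:3];return q[:2]/q[2]
for x in(-45,-15,15):
  for z in (55,103): print(x,z,((proj("scene",(x,80,z))-[180,150])*4).round(),((proj("top",(x,80,z))-[310,175])*4+[400,0]).round())
E
```

```text
-45 55 [277. 154.] [545. 212.]
-45 103 [272.  99.] [558. 201.]
-15 55 [234. 168.] [548. 166.]
-15 103 [228. 113.] [561. 153.]
15 55 [190. 182.] [550. 120.]
15 103 [183. 128.] [563. 105.]
```

The stem at (190,185) matches the projection of the second stop, which is also (190,182). I'll push a few millimetres more to confirm that it's home against the stop.

apply_moves(deltas=[0,0.0004,0.0002,0,0,0,255,0,0.0008,0.0004,0,0,0,255,0,0.0012,0.0007,0,0,0,255,0,0.0016,0.0009,0,0,0,255,0,0.002,0.0012,0,0,0,255,0,0.0024,0.0014,0,0,0,255,0,0.0028,0.0016,0,0,0,255,0,0.0032,0.0018,0,0,0,255,0,0.0035,0.002,0,0,0,255,0,0.0035,0.002,0,0,0,255])

```text
time: 7.17
tool_pos: [600.7, -89.7, 97.2]
tool_rot: [0.719, 0.645, 0.173, 0.193]
contact_force: [-0.8, 0.2, -0.1]
grip_width: 0.2
grip_force: 0.0
```

There's no contact force yet, so I'll check where the tip is relative to the paddle, with projected marks (cross = tip, square = paddle at second stop).

```bash
cat >> h.py <<'E'
_c,_s=np.cos(W),np.sin(W);MM=np.array([[_c,-_s],[_s,_c]])
def proj(n,p):
    C=manip.get_calibration(n);q=C['camera_from_world']@[*p,1];q=C['intrinsics']@q[:3];return q[:2]/q[2]
E
python3 - <<'E'
from h import *
import cv2
st=manip.sense();Rt=R.from_quat(st['tool_rot']);tip=np.array(st['tool_pos'])+Rt.apply([0,0,22])
print(Rt.as_matrix().round(3),tip.round(1))
out=[]
for n,x0,y0 in(("scene",190,140),("top",315,170)):
    k=6;im=cv2.resize(manip.get_image(n)[y0:y0+90,x0:x0+66],None,fx=k,fy=k,interpolation=cv2.INTER_CUBIC)
    im=cv2.convertScaleAbs(im,alpha=1.8,beta=15)
    P=lambda p:tuple(int(v) for v in (proj(n,p)-[x0,y0]+.5)*k)
    cv2.drawMarker(im,P(tip),(0,0,255),0,14,1);cv2.drawMarker(im,P(st['tool_pos']),(0,255,0),0,14,1)
    box=[P([*(O+MM@[15,80+dy]),z]) for dy,z in((-16,71),(16,71),(16,103),(-16,103))]
    cv2.polylines(im,[np.array(box)],True,(255,0,255),1)
    out.append(im)
cv2.imwrite("pics/m5.png",np.hstack(out))
E
```

```text
[[ 0.107  0.861  0.497]
 [ 0.994 -0.093 -0.054]
 [ 0.     0.5   -0.866]] [611.6 -90.8  78.1]
```

View pics/m5.png

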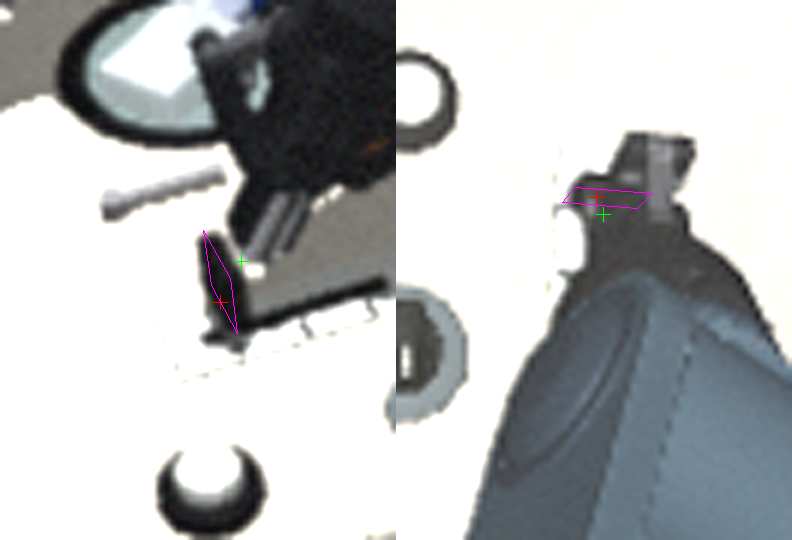

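The paddle matches the second-stop outline: its bottom is at (240,330) in the left half. The fingertips, however, appear at about (265,258) left and (660,140) right, away from the tip mark. I'll triangulate them.

```bash
python3 - <<'E'
from h import *
def tri(a,b):
    A=[];B=[]
    for n,uv in(("scene",a),("top",b)):
        p=ray(n,uv,0);q=ray(n,uv,300);d=(q-p)/np.linalg.norm(q-p);Q=np.eye(3)-np.outer(d,d);A.append(Q);B.append(Q@p)
    X=np.linalg.solve(A[0]+A[1],B[0]+B[1]);return X.round(1),[np.linalg.norm(Q@X-b).round(1) for Q,b in zip(A,B)],(MM.T@(X[:2]-O)).round(1)
s=lambda u,v:(u/6+190-.5,v/6+140-.5)
t=lambda u,v:((u-396)/6+315-.5,v/6+170-.5)
for n,a,b in[("tip end",(265,257),(660,137)),("tip mid",(265,257),(660,180)),("tip low",(265,257),(655,220)),("paddle top",(205,235),(600,180))]: print(n,tri(s(*a),t(*b)))
st=manip.sense();print(st['tool_pos'],st['contact_force'],st['torque'])
E
```

```text
tip end (array([610.8, -96.3, 109.3]), [np.float64(24.0), np.float64(24.0)], array([16.6, 77. ]))
tip mid (array([ 601.2, -103. ,   95.9]), [np.float64(16.9), np.float64(16.9)], array([ 7.8, 69.4]))
tip low (array([ 592.3, -107. ,   85.1]), [np.float64(9.5), np.float64(9.5)], array([-0.6, 64.4]))
paddle top (array([613. , -86.4, 120.2]), [np.float64(2.9), np.float64(2.9)], array([17.9, 87.1]))
[600.57470702 -89.65428374  97.10271067] [ 0.14121285  0.24675837 -0.43921595] [0.04233875 0.26507087 0.03710526]
```

The tip matches poorly, but the paddle is at the second stop to within a few mm. It was free of contact, so it had snapped forward. I'll press on in fine steps until I feel the stop.

apply_moves(deltas=[0,0.0006,0.0004,0,0,0,255,0,0.0012,0.0007,0,0,0,255,0,0.0018,0.001,0,0,0,255,0,0.0024,0.0014,0,0,0,255,0,0.003,0.0017,0,0,0,255,0,0.0036,0.0021,0,0,0,255,0,0.0042,0.0024,0,0,0,255,0,0.0047,0.0027,0,0,0,255,0,0.0052,0.003,0,0,0,255,0,0.0052,0.003,0,0,0,255])

```text
time: 8.1
tool_pos: [605.9, -90.1, 96.8]
tool_rot: [0.719, 0.646, 0.172, 0.192]
contact_force: [-7.4, -0.1, 4.7]
grip_width: -0.1
grip_force: 4.1
```

apply_moves(deltas=[0,0.0002,0.0001,0,0,0,255,0,0.0004,0.0002,0,0,0,255,0,0.0006,0.0004,0,0,0,255,0,0.0008,0.0005,0,0,0,255,0,0.001,0.0006,0,0,0,255,0,0.0012,0.0007,0,0,0,255,0,0.0014,0.0008,0,0,0,255,0,0.0014,0.0008,0,0,0,255,0,0.0014,0.0008,0,0,0,255,0,0.0014,0.0008,0,0,0,255])

```text
time: 8.93
tool_pos: [606.6, -90.1, 96.7]
tool_rot: [0.719, 0.646, 0.172, 0.191]
contact_force: [-16.1, 0.1, 11.2]
grip_width: 0.1
grip_force: 9.2
```

That's the hard stop (force rises to 16 N with no motion), so the lever is home. I'll back off and go up.

apply_moves(deltas=[0,-0.004,-0.0025,0,0,0,255,0,-0.011,-0.0065,0,0,0,255,0,-0.018,-0.0105,0,0,0,255,0,-0.0217,-0.0125,0,0,0,255,0,-0.0217,-0.0125,0,0,0,255,0,-0.015,-0.024,0,0,0,255,0,-0.005,-0.041,0,0,0,255,0,0.005,-0.058,0,0,0,255,0,0.015,-0.076,0,0,0,255,0,0.0233,-0.0905,0,0,0,255])

```text
time: 9.77
tool_pos: [583.7, -88.0, 189.0]
tool_rot: [0.718, 0.645, 0.173, 0.193]
contact_force: [0.6, 1.2, 0.8]
grip_width: 0.0
grip_force: 0.0
```

```bash
python3 - <<'E'
from h import *
print(O+MM@[50,165])
plan(-15,155,190,0)
E
```

```text
[653.24662837 -12.36618281]
t 9.77 stand [-11.2  82.4] z 189.0 F [0.6 1.2 0.8] w 0.0 q [-0.41 -0.13  2.09  0.23  0.69 -0.44]
target [587.6 -15.4 190. ] shift [72.5 -2.9 -2.8] turn [ 5.02  0.01 -0.01]
```

apply_moves(deltas=[0.012,0,0,0,0,0,255,0.024,0,0,0.4,0,0,255,0.036,-0.001,-0.001,0.9,0,0,255,0.048,-0.001,-0.001,1.5,0,0,255,0.06,-0.002,-0.002,2.1,0,0,255,0.072,-0.003,-0.003,2.7,0,0,255,0.072,-0.003,-0.003,3.4,0,0,255,0.072,-0.003,-0.003,4,0,0,255,0.072,-0.003,-0.003,4.6,0,0,255,0.072,-0.003,-0.003,5.02,0,0,255])

```text
time: 10.6
tool_pos: [587.6, -15.7, 188.5]
tool_rot: [0.744, 0.668, -0.001, -0.001]
contact_force: [0.5, 0.5, 0.2]
grip_width: -0.1
grip_force: 0.0
```

```bash
python3 - <<'E'
from h import *
plan(54,164,130,0)
E
```

```text
t 10.6 stand [-15.  154.7] z 188.5 F [0.5 0.5 0.2] w -0.1 q [-0.22  0.14  1.75 -0.    1.26 -0.11]
target [657.1 -13.8 130. ] shift [ 9.4 69.2 58.2] turn [-0.04  0.   -0.01]
```

apply_moves(deltas=[0.002,0.012,0,0,0,0,255,0.004,0.026,0,0,0,0,255,0.006,0.04,0,0,0,0,255,0.008,0.055,0,0,0,0,255,0.0094,0.069,0.008,0,0,0,255,0.0094,0.069,0.02,0,0,0,255,0.0094,0.069,0.034,0,0,0,255,0.0094,0.069,0.047,0,0,0,255,0.0094,0.069,0.058,0,0,0,255,0.0094,0.069,0.058,0,0,0,255])

```text
time: 11.43
tool_pos: [653.5, -13.3, 125.9]
tool_rot: [0.744, 0.668, -0.003, -0.004]
contact_force: [-0.8, 0.3, -1.2]
grip_width: -0.2
grip_force: 0.0
```

```bash
python3 - <<'E'
from h import *
import cv2
plan(54,164,96,0)
st=manip.sense();Rt=R.from_quat(st['tool_rot']);tip=np.array(st['tool_pos'])+Rt.apply([0,0,22])
out=[]
for n,x0,y0 in(("scene",175,120),("top",290,140)):
    k=5;im=cv2.resize(manip.get_image(n)[y0:y0+115,x0:x0+78],None,fx=k,fy=k,interpolation=cv2.INTER_CUBIC)
    im=cv2.convertScaleAbs(im,alpha=1.8,beta=20)
    P=lambda p:tuple(int(v) for v in (proj(n,p)-[x0,y0]+.5)*k)
    cv2.drawMarker(im,P(tip),(0,0,255),0,14,1);cv2.drawMarker(im,P(st['tool_pos']),(0,255,0),0,14,1)
    cv2.drawMarker(im,P([*(O+MM@[54,164]),73]),(255,0,0),1,14,1)
    cv2.polylines(im,[np.array([P([*(O+MM@[15,80+dy]),z]) for dy,z in((-16,71),(16,71),(16,103),(-16,103))])],True,(255,0,255),1)
    out.append(im)
cv2.imwrite("pics/m6.png",np.hstack(out))
E
```

```text
t 11.43 stand [ 50.3 164.1] z 125.9 F [-0.8  0.3 -1.2] w -0.2 q [-0.19  0.36  1.61 -0.    1.18 -0.09]
target [657.1 -13.8  96. ] shift [-0.1  4.  29.8] turn [-0.09 -0.01 -0.01]
```

View pics/m6.png

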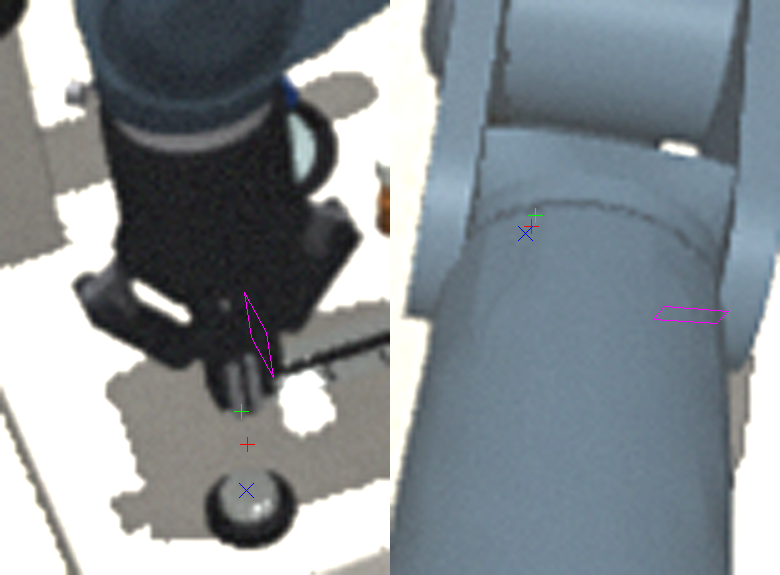

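The fingertip is at (243,410) in the left half, straight above the lamp disc at (246,490) but about 20 mm short of the tip mark; the top view is blocked by the arm. I'll check the lateral alignment numerically from the gripper's outline.

```bash
python3 - <<'E'
from h import *
p=np.array([653.5,-13.3,0])
f=lambda q:((proj("scene",q)-[175,120]+.5)*5).round()
for z in(73,104,126,150,180,220,260,300): print(z,f(p+[0,0,z]))
# width scale: closing-axis half 57mm, pad 22
print(f(p+[*(MM@[14.5,0]),104]),f(p+[*(MM@[-14.5,0]),104]),f(p+[*(MM@[0,-20]),104]))
E
```

```text
73 [253. 489.]
104 [247. 444.]
126 [242. 412.]
150 [236. 375.]
180 [229. 327.]
220 [218. 260.]
260 [207. 188.]
300 [196. 111.]
[217. 454.] [276. 435.] [232. 417.]
```

The outline sits on the tool axis, so the alignment is fine and only the finger length is in doubt. I'll come down with force checks.

apply_moves(deltas=[0,0.001,0.003,0,0,0,255,0,0.001,0.006,0,0,0,255,0,0.002,0.009,0,0,0,255,0,0.002,0.012,0,0,0,255,0,0.002,0.015,0,0,0,255,0,0.002,0.018,0,0,0,255,0,0.002,0.021,0,0,0,255,0,0.002,0.024,0,0,0,255,0,0.002,0.026,0,0,0,255,0,0.002,0.026,0,0,0,255])

```text
time: 12.37
tool_pos: [657.9, -13.9, 103.3]
tool_rot: [0.744, 0.668, -0.001, -0.001]
contact_force: [-0.2, 1.1, -0.2]
grip_width: -0.0
grip_force: 0.0
```

apply_moves(deltas=[0,-0.001,0.001,0,0,0,255,0,-0.001,0.002,0,0,0,255,0,-0.001,0.003,0,0,0,255,0,-0.001,0.004,0,0,0,255,0,-0.001,0.005,0,0,0,255,0,-0.001,0.006,0,0,0,255,0,-0.001,0.007,0,0,0,255,0,-0.001,0.008,0,0,0,255,0,-0.001,0.009,0,0,0,255,0,-0.001,0.009,0,0,0,255])

```text
time: 13.2
tool_pos: [657.1, -13.9, 94.8]
tool_rot: [0.744, 0.668, -0.001, -0.001]
contact_force: [-0.3, 1.3, -0.0]
grip_width: 0.2
grip_force: 0.0
```

apply_moves(deltas=[0,0,0.001,0,0,0,255,0,0,0.002,0,0,0,255,0,0,0.003,0,0,0,255,0,0,0.004,0,0,0,255,0,0,0.005,0,0,0,255,0,0,0.006,0,0,0,255,0,0,0.007,0,0,0,255,0,0,0.008,0,0,0,255,0,0,0.008,0,0,0,255,0,0,0.008,0,0,0,255])

```text
time: 14.03
tool_pos: [657.2, -13.9, 87.0]
tool_rot: [0.744, 0.668, -0.001, -0.001]
contact_force: [0.3, -0.9, -0.0]
grip_width: 0.4
grip_force: 0.0
```

```bash
python3 - <<'E'
from h import *
st=manip.sense();print(st['tool_pos'],st['contact_force'],st['torque'],st['time'])
# lamp disc: bright pixels near its place in the scene view; dark blob just above it is the finger
im=manip.get_image("scene");u,v=proj("scene",[657,-13.8,73]).round().astype(int)
import cv2
g=cv2.cvtColor(im,cv2.COLOR_BGR2GRAY)
print(u,v);print(g[v-16:v+12,u-12:u+13])
E
```

```text
[657.17185213 -13.89494629  86.99274284] [ 0.30342822 -0.88532944 -0.0246514 ] [ 0.03151368 -0.03076809  0.02149376] 14.0333
224 218
[[  4  11   8   7  13   9   7   6   5  10   4   8  10   6   9   1  26  61
   72 115 159 161 162 160 162]
 [  5   5   1   5   4   5   8   7   8   6  11  13  36  19  12  11  24  65
   85 144 163 161 162 161 160]
 [  7   5  15  19   8  11   4   4   6  14  29  15  32  40  25   9  20  52
   71 110 156 163 161 160 160]
 [  8  24  48  54  23   3   8   9  20  33  39  16  26  41  32   9  17  49
   61  71 111 157 160 160 162]
 [ 38  59  65  61  32  10   6   6  22  39  43  22  25  45  41  10  17  43
   62  64  91 158 165 163 164]
 [ 62  66  66  63  35   7   4   3  20  45  43  22  20  44  40  12  11  38
   63  62  90 157 165 165 160]
 [ 66  65  65  65  43  11   7   8  15  42  43  23  19  43  42  14  10  34
   62  62  71 110 160 153 100]
 [ 64  65  65  64  56  17   7   7  15  37  44  31  17  37  41  23  13  33
   63  65  63  71  95  91  65]
 [ 65  65  65  64  61  29  11  10  13  30  46  37  15  30  43  23  18  48
   63  64  64  64  64  63  63]
 [ 66  66  65  64  64 
[... 1273 characters left out ...]
27  48  62  64  64  61  58  36  32   6
    4   6   7  22  62  96 146]
 [ 63  66  64  61  30   7   0   3   6  20  29  32  36  32  25  15  10   8
   10   7   6  65 148 155 165]
 [ 66  66  66  61  43   8   0   0   4   2   6   9  11   8   8   8   8  12
    1   4  31  97 165 168 166]
 [ 65  65  65  65  56  30   6   4   2   6   4   5  12  11  14  13   9   6
    3  20  78 152 167 166 164]
 [ 65  63  63  65  65  56  30   7   1   3   6   0   5   9   3   3   4   7
   22  79 149 166 164 162 161]
 [ 63  62  60  61  62  62  53  26  11   6   1   1   0   0   6  14  18  47
   92 147 165 165 163 162 162]
 [ 72  71  71  71  65  74  73  68  64  55  46  39  34  36  48  74  94 142
  153 162 162 160 159 159 160]]
```

No contact yet. The picture numbers put the fingertip about 6 px above the disc, which is roughly 20 mm, so I'll continue down carefully.

apply_moves(deltas=[0,0,0.001,0,0,0,255,0,0,0.002,0,0,0,255,0,0,0.003,0,0,0,255,0,0,0.004,0,0,0,255,0,0,0.005,0,0,0,255,0,0,0.006,0,0,0,255,0,0,0.007,0,0,0,255,0,0,0.008,0,0,0,255,0,0,0.009,0,0,0,255,0,0,0.009,0,0,0,255])

```text
time: 14.92
tool_pos: [657.1, -13.9, 77.8]
tool_rot: [0.744, 0.668, -0.001, -0.001]
contact_force: [-0.2, -0.3, -0.2]
grip_width: -0.1
grip_force: 0.0
```

apply_moves(deltas=[0,0,0.0005,0,0,0,255,0,0,0.001,0,0,0,255,0,0,0.0015,0,0,0,255,0,0,0.002,0,0,0,255,0,0,0.0025,0,0,0,255,0,0,0.003,0,0,0,255,0,0,0.0035,0,0,0,255,0,0,0.004,0,0,0,255,0,0,0.004,0,0,0,255,0,0,0.004,0,0,0,255])

```text
time: 15.75
tool_pos: [657.2, -13.9, 74.0]
tool_rot: [0.744, 0.668, -0.001, -0.001]
contact_force: [0.1, 0.8, 0.3]
grip_width: -0.1
grip_force: 0.0
```

```bash
python3 - <<'E'
from h import *
import cv2
g=cv2.cvtColor(manip.get_image("scene"),cv2.COLOR_BGR2GRAY)
print(g[204:226,212:237])
E
```

```text
[[  3   9   8   6   6   7  10   7  10   5   6   7   8   5  13   9   6  16
   48  93 156 155 156 163 161]
 [  8  11   9   6   7   5  10   7   6   6   6   8   4   9   6  10  11  31
   59  71 109 158 162 161 161]
 [  5   6   7   3   8   6   7   9   3   7   7   6   8  10   9   4  12  38
   64  63  91 161 164 161 163]
 [  8   8   9   5   9   8   5   6   9   7   7   8  23  31  21   7  14  39
   63  65  89 156 168 165 164]
 [  7   8  15  30  23   4   9   8   6  10  25  22  20  43  41  14  13  32
   64  64  72 112 157 162 161]
 [ 11  16  38  61  54  11   7   9  13  26  41  29  15  37  44  21  10  27
   64  65  62  70  96  97  95]
 [ 32  45  61  66  60  15   7   7  11  28  44  39  13  32  43  25   8  28
   63  65  64  63  65  64  62]
 [ 60  62  66  66  59  21   6   4  13  28  45  42  14  29  40  27  12  23
   63  63  67  64  66  64  63]
 [ 65  67  67  65  61  32   6   8   9  24  44  40  18  26  44  31   9  19
   55  68  66  66  67  65  64]
 [ 65  65  66  67  60  34  12   6   5  18  43  42  23  23  44  37  11  19
   51  67  63  66  64  67  65]
 [ 65  65  64  66  64  56  28   7   7  18  42  46 
[... 510 characters left out ...]
69  67  64  54  62  62  64  65  66  61
   41   9   6  21  52  68  66]
 [ 67  65  67  60  20   2  10  40  67  70  66  65  66  68  69  67  64  54
   35   6   2  11  43  64  67]
 [ 65  66  66  61  14   4   5  36  59  68  71  70  70  69  68  65  59  50
   27   7   1  11  38  67  65]
 [ 66  64  66  59  22   4   8  23  48  62  69  68  65  66  64  58  53  34
   10   2   0  11  32  63  64]
 [ 66  67  64  61  28   6   5   5  27  51  62  63  63  63  57  40  31  14
    4   3   4  15  48  73  73]
 [ 66  64  66  61  33   3   0   4   8  20  29  32  37  32  30  12  10   4
    3   6   2  28  93 151 152]
 [ 65  66  66  65  41  12   3   1   8   2   4   9  10   7   9   5   3   5
    1   3  17  80 154 167 166]]
```

apply_moves(deltas=[0,0,0.0005,0,0,0,255,0,0,0.001,0,0,0,255,0,0,0.0015,0,0,0,255,0,0,0.002,0,0,0,255,0,0,0.0025,0,0,0,255,0,0,0.003,0,0,0,255,0,0,0.0035,0,0,0,255,0,0,0.004,0,0,0,255,0,0,0.004,0,0,0,255,0,0,0.004,0,0,0,255])

```text
time: 16.63
tool_pos: [657.2, -13.9, 70.3]
tool_rot: [0.744, 0.668, -0.001, -0.001]
contact_force: [-0.7, -0.1, 1.2]
grip_width: -0.5
grip_force: 0.9
```

apply_moves(deltas=[0,0,0.0005,0,0,0,255,0,0,0.001,0,0,0,255,0,0,0.0015,0,0,0,255,0,0,0.002,0,0,0,255,0,0,0.0025,0,0,0,255,0,0,0.003,0,0,0,255,0,0,0.003,0,0,0,255,0,0,0.003,0,0,0,255,0,0,0.003,0,0,0,255,0,0,0.003,0,0,0,255])

```text
time: 17.47
tool_pos: [657.3, -13.9, 67.2]
tool_rot: [0.744, 0.668, -0.001, -0.001]
contact_force: [-2.0, 1.4, 3.3]
grip_width: -0.1
grip_force: 1.8
```

Springy contact (about 0.7 N/mm) — this is the button. Down to its bottom.

apply_moves(deltas=[0,0,0.0005,0,0,0,255,0,0,0.001,0,0,0,255,0,0,0.0015,0,0,0,255,0,0,0.002,0,0,0,255,0,0,0.0025,0,0,0,255,0,0,0.003,0,0,0,255,0,0,0.0035,0,0,0,255,0,0,0.0035,0,0,0,255,0,0,0.0035,0,0,0,255,0,0,0.0035,0,0,0,255])

```text
time: 18.3
tool_pos: [657.3, -13.9, 65.0]
tool_rot: [0.744, 0.668, -0.001, -0.001]
contact_force: [-6.1, 0.8, 11.9]
grip_width: -0.1
grip_force: 5.5
```

apply_moves(deltas=[0,0,0.0004,0,0,0,255,0,0,0.0008,0,0,0,255,0,0,0.0008,0,0,0,255,0,0,0.0008,0,0,0,255,0,0,-0.003,0,0,0,255,0,0,-0.008,0,0,0,255,0,0,-0.02,0,0,0,255,0,0,-0.04,0,0,0,255,0,0,-0.065,0,0,0,255,0,0,-0.09,0,0,0,255])

```text
time: 19.13
tool_pos: [656.8, -13.8, 153.9]
tool_rot: [0.744, 0.668, -0.001, -0.001]
contact_force: [0.3, 0.1, -0.8]
grip_width: -0.1
grip_force: 0.0
```

apply_moves(deltas=[0,-0.01,-0.012,0,0,0,255,0,-0.03,-0.024,0,0,0,255,0,-0.055,-0.036,0,0,0,255,0,-0.08,-0.048,0,0,0,255,0,-0.105,-0.06,0,0,0,255,0,-0.13,-0.07,0,0,0,255,0,-0.155,-0.07,0,0,0,255,0,-0.18,-0.07,0,0,0,255,0,-0.205,-0.07,0,0,0,255,0,-0.23,-0.07,0,0,0,255])

```text
time: 19.97
tool_pos: [427.6, 10.9, 224.1]
tool_rot: [0.744, 0.668, -0.001, -0.001]
contact_force: [0.2, -0.6, 0.5]
grip_width: -0.3
grip_force: 0.0
```

```bash
python3 - <<'E'
from h import *
import cv2
st=manip.sense();print(st['time'],st['tool_pos'],st['contact_force'])
im0={"scene":cv2.imread("pics/scene0.png"),"top":cv2.imread("pics/top0.png")}
im={n:manip.get_image(n) for n in im0}
# paddle: dark blob in the top view (upper edge z 103) against the predicted places
for n in im:
    for x in(-45,-15,15):
        a=np.array([proj(n,[*(O+MM@[x,80+dy]),z]) for dy,z in((-12,76),(12,76),(12,98),(-12,98))]).round().astype(np.int32)
        m=np.zeros(im[n].shape[:2],np.uint8);cv2.fillPoly(m,[a],255)
        print(n,x,'before',round(cv2.mean(im0[n],m)[0]),'now',round(cv2.mean(im[n],m)[0]))
g=cv2.cvtColor(im["top"],cv2.COLOR_BGR2GRAY)
M=np.zeros_like(g);M[188:240,341:360]=1
n,_,s,c=cv2.connectedComponentsWithStats(((g<40)&(M>0)).astype(np.uint8));print(s[1:],c[1:])
ys,xs=np.where((g<40)&(M>0)); 
r=[(v,int(((g[v,341:360]<40)).sum())) for v in range(188,240)];print(r)
# change in the other objects
for k,p in dict(vial=[-92,1,85],dimmer=[-53,160,85],lamp=[54,164,73],flask=[-20,-90,70]).items():
    q=[*(O+MM@p[:2]),p[2]]
    for n in im:
        u,v=proj(n,q).round().astype(int);print(k,n,round(np.abs(im[n][v-8:v+9,u-8:u+9].astype(float)-im0[n][v-8:v+9,u-8:u+9]).mean(),1))
E
```

```text
19.9667 [427.58783871  10.8629513  224.07336081] [ 0.18242096 -0.6264807   0.51466386]
scene -45 before 6 now 140
scene -15 before 138 now 138
scene 15 before 140 now 6
top -45 before 33 now 105
top -15 before 96 now 101
top 15 before 97 now 33
[[344 199  14  33 131]] [[349.3740458  209.46564885]]
[(188, 0), (189, 0), (190, 0), (191, 0), (192, 0), (193, 0), (194, 0), (195, 0), (196, 0), (197, 0), (198, 0), (199, 5), (200, 13), (201, 10), (202, 13), (203, 13), (204, 12), (205, 6), (206, 2), (207, 2), (208, 2), (209, 2), (210, 2), (211, 2), (212, 2), (213, 2), (214, 3), (215, 3), (216, 3), (217, 3), (218, 3), (219, 3), (220, 2), (221, 2), (222, 2), (223, 2), (224, 2), (225, 2), (226, 2), (227, 2), (228, 2), (229, 2), (230, 2), (231, 3), (232, 0), (233, 0), (234, 0), (235, 0), (236, 0), (237, 0), (238, 0), (239, 0)]
vial scene 1.5
vial top 13.3
dimmer scene 1.9
dimmer top 2.4
lamp scene 1.7
lamp top 4.9
flask scene 1.5
flask top 6.1
```

```bash
python3 -c "
from station import manip
print(manip.finish_job())"
```

```text
the job is handed in; nothing more can be done
None
```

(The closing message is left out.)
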